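Pack out the narrow blank in the two-station marking fixture and hold it against the fence

ROBOT

A 7-joint arm with a two-finger parallel gripper is mounted at the origin on a cart in front of the work surface, level with it; the furniture and walls round the work are solid. World frame = base frame: x ahead of the robot, y to its left, z up, the work surface at z = 0. Lengths are in m, angles in rad, forces in N, time in s.
With the tool pointing down it reaches from about 0.35 to 0.9 m from the base axis. Payload 8.1 kg.
Tool frame: the origin (TCP) lies midway between the tips of the shut fingers; the grasp point (between the pads) lies 19 mm behind it; z points along the fingers, y is the line along which they close (so a half turn about z gives the same grasp; the last joint's range is limited). The gripper opens to 92 mm and grips with 3 to 60 N. Pads are 19 mm wide; open, the fingers measure 130 mm over their backs; the gripper's body (75 mm by 190 mm) begins 47 mm behind the grasp point.
Start: joints at [-1.398, 0.434, 0.025, 1.573, -0.012, 1.134, -0.075], TCP at [0.17, 0.601, 0.227] pointing down, gripper open.
Joint ranges: [-2.62, 2.62], [-0.44, 2.09], [-1.27, 1.32], [0.08, 2.57], [-1.32, 4.46], [0.12, 2], [-2.74, 2.74]. Speed limits (rad/s): [2.22, 2.22, 3.01, 3.01, 3.14, 3.14, 3.14].

INTERFACE

Orientations are given as a rotation vector (axis times angle).
In Python, from cell import arm gives the robot as it stands.
- The arm moves only by the tool carry_out, never from a script. Its arguments are lists of equal length, an entry for each row: "claw": the finger opening in cm, from 0 to 9.18; "delta_pos": the shift along the tool's x, y, z in cm, a list of three; "angular": the turn, a rotation vector about the tool's x, y, z in rad, a list of three. In form: {"claw": [claw, ...], "delta_pos": [[dx, dy, dz], ...], "angular": [[ax, ay, az], ...]}. A call has 1 to 20 rows; each row shifts and turns the commanded pose from where the row before left it, along the tool's axes as they then stand; what a row does not reach is not made up. A row lasts 1/10 s, in which the tool goes at most 50 mm and 8.59 degrees, less where a joint would pass 70% of its speed; a pose out of reach is approached as far as the arm can. A call with a gripper value outside its range is refused whole. The fingers move at their own pace and stop on an object; "force" is the grip in N (left out, the last holds). Time passes only in rows, so rows that do not move let the fingers close. It gives the time, the measured TCP pose, the force, the opening and the grip force at its end, in the units of the state.
- arm.observe(): the state, without advancing time (a new reading comes with each control period).
- arm.get_image(name): name is "scene" or "top" or "wrist"; returns a dict with "frame" (400x640x3 uint8, red, green, blue), "mtx" (3x3 intrinsics, pixels), "T" (4x4, takes a point from camera to world coordinates). Camera axes: x right, y down, z forward; pixel columns grow to the right and rows downward; lengths in m; the calibration is good to about 2 mm. A picture is of the moment at which its call begins. There is no depth.
- arm.sign_off(): hands the job in; it is judged then, once.
Trained networks look in a picture, given as the dict that the camera call returned (one of the last four; its "shot" number tells which), for a name from the list of things; names that differ only in an ending like _2 or _b are one class to them, and where a whole thing is asked for, a point or a joint stands for the part that bears it (a point fixed in the world has none). Each returns a list of dicts, best first, with "conf" (0 to 1); they miss things now and then, are a little off and sometimes report something else, mostly with a low value. They report only what shows in the picture. A call takes as long as a camera call. They do not tell look-alikes from the thing itself.
- arm.look_for(label, picture): "centre" ([column, row] as shares, 0 to 1, of the picture: columns of its width, rows of its height, amid what is visible of it).
- arm.trace(label, picture): "region" (400x640 bool, what is visible of it) and "centre" ([column, row] as shares, 0 to 1, of the picture: columns of its width, rows of its height, amid what is visible of it).
- arm.place_of(label, picture): "centre" ([column, row] as shares, 0 to 1, of the picture: columns of its width, rows of its height: a listed point, or the origin of a listed thing).
The state is a dict: "clock": time; "joints": joint angles; "dq": joint speeds; "joint_efforts": joint torques, N m; "position": TCP position; "ee_rot": TCP orientation; "force": force on the tool from outside, world axes, zero at the start; "ft_torque": the same for the moment, N m; "width": opening from 0.0 (shut) to 1.0 (fully open); "gripper_force": force on a finger pad.
Only numpy, scipy, OpenCV 4.12 (cv2) and the standard library are available. Lean on these libraries where they do the work, as an engineer would, in place of code of your own. Each camera call takes 0.05 s, during which the arm holds its last target. There are 200 camera calls.

TASK

The sprung jaw of the marking fixture has to clamp both name-plate blanks at once, but one blank is narrower and needs the blue-tabbed packing piece in front of it: press the red lever pad down until it clicks and stays down by itself with the jaw open, then lower the packing piece upright into the one gap between jaw and blank that is wide enough for it, at about the middle of that blank and right down to the fixture bed. With the packing piece push the blank back until its whole rear edge is flush against the fence, and finish while still gripping the piece and pressing firmly but not hard, with 10 N or so: I will let the jaw in while you hold it there. Leave the wider blank in its place without trying the packing piece on it, and leave the other things on the desk alone.

Things in the scene. Friction and masses are not known exactly. Their poses are not given: they have to be found in the camera images.
- fixture: two-station marking fixture, fixed: aluminium base plate 150 (x) x 210 (y) x 12 mm. Origin: centre of the plate's underside; x axis from the lever (robot's side) to the fence, z up. The blanks lie on the plate's top (the bed, z = 12 mm) in stations at y = +45 and -45 mm; between them a low key 8 mm wide (x 15 to 45 mm, top z = 20 mm). Lever pivot (axis along y) at x = -55, z = 24 mm
- fence (a point): middle of the upper front edge of the fence, the fixed steel bar along the fixture's far side: fixture frame x = +50, y = 0, z = 30 mm. The bar is 200 mm long in y and 14 mm thick
- jaw_face (a point): middle of the upper edge of the jaw's face toward the blanks, top z = 32 mm; fixture frame x about -3 mm when shut, -14 mm with the lever latched (64 mm from the fence). The jaw is a steel bar along y, 196 mm long, 22 mm thick; in its middle (|y| < 12 mm) a fork back to the lever rises to z = 54 mm
- lever (a joint): turn of the lever about its pivot, rad: about -0.05 to 0 at rest (pad up, jaw sprung shut), grows as the pad is pressed down. It takes 10 to 15 N on the pad, clicks over the detent at about 0.37 and then stays at about 0.43 when let go; stop at 0.52. Lifting the pad lets it spring back. Beside the pivot, at fixture x = -70 to -40, y up to +45 mm, its detent arm and pin stand up to z = 61 mm
- lever_pad (a point): middle of the top face of the lever's red plastic pad (32 mm along the lever, 36 mm wide). In the fixture frame it is at about x = -142, z = 74 mm at rest and x = -155, z = 33 mm when latched (y = 0)
- narrow_blank: the narrower aluminium name-plate blank with a dark panel on top, 38 (x) x 70 (y) x 12 mm, loose on the bed in one of the two stations (either one), standing some 5 to 10 mm off the fence and slightly askew. Origin: centre of its underside; x axis toward the fence, z up. The gap before it is about 18 mm with the jaw open (too narrow before)
- wide_blank: the wider blank, 52 (x) x 70 (y) x 12 mm, in the other station, nipped by the jaw; the gap before it is at most 12 mm with the jaw open, too narrow for the packing piece. Origin: centre of its underside
- narrow_back_left (a point): on the rear face (toward the fence) of the narrow blank, half way up, 32 mm to +y of its middle; flush when its x in the fixture frame is 50 mm
- narrow_back_right (a point): the same, 32 mm to -y of its middle
- packer: packing piece standing loose on the desk, 150 g: steel bar 14 thick (x) x 50 long (y), from z = 0 to 26 mm (the lowest 3 mm drawn in by 1.5 mm all round as a lead-in), on it a blue plastic grip tab 12 thick (x) x 26 (y), z = 25 to 59 mm. Origin: centre of its underside, z up; the same turned by half a turn. To be gripped by the tab across its 12 mm thickness
- v_block: grey steel V-block 50 x 44 x 24 mm, bystander; origin at its underside
- caliper: digital caliper lying flat, 68 x 206 x 16 mm, bystander; origin at its underside
- alu_puck: aluminium puck, 36 mm across, 22 mm high, bystander; origin at its underside
Not all that is in view belongs to the job. What is shaped like the narrow_blank but pink, purple or turquoise is not meant.

How it is judged:
On the way, in this order (a step that is already met when the one before it is completed fails the run):
1. the lever stays latched down by itself, jaw open, the robot off the fixture (value of joint lever above 0.38 rad and contact force between each of the arm, the fingers and fixture below 0.3 N), for 0.3 s.
2. the packing piece stands in the gap between the jaw and the narrow blank, down to the bed (value of joint lever above 0.38 rad and z of packer in the frame of fixture below 0.016 m and angle between packer's own z axis and vertical below 0.1 rad and angle between the x axis of packer and the x axis of fixture, either way round below 0.1 rad and x of packer in the frame of narrow_blank between -0.04 and -0.022 m and y of packer in the frame of narrow_blank between -0.015 and 0.015 m), for 0.2 s.
At the end, for the whole second after the job is handed in: Lever latched (over 0.38). Packing piece gripped (over 2 N), upright and square within 0.1 rad, foot within 4 mm of the bed, within 15 mm of the narrow blank's middle, pressing it with 2 to 35 N; both its rear corners within 1.5 mm of the fence, flat on the bed. Wide blank moved under 10 mm (all of step 2 and x of each of narrow_back_left, narrow_back_right in the frame of fixture above 0.0485 m and angle between narrow_blank's own z axis and vertical below 0.04 rad and z of narrow_blank in the frame of fixture below 0.0145 m and contact force between packer and narrow_blank between 2 and 35 N and contact force between the fingers and packer above 2 N and distance of wide_blank from where it was at the start of the episode below 0.01 m); the arm keeps its last pose, push and grip.
It fails at once if the wide blank is pushed out of its place (over 10 mm) (distance of wide_blank from where it was at the start of the episode above 0.01 m).
It fails at once if the packing piece is forced on the wide blank (over 4 N) (contact force between packer and wide_blank above 4 N).
It fails at once if the narrow blank is pressed too hard with the packing piece (over 50 N) (contact force between packer and narrow_blank above 50 N).
It fails at once if the V-block, the caliper or the puck is shifted (over 25 mm) (distance of any of v_block, caliper, alu_puck from where it was at the start of the episode above 0.025 m).
It also fails if it takes over 64 s, if anything falls off the work surface, if the arm or the gripper's body presses on something with over 40 N, if the wrist force passes 120 N, or if a joint passes its speed limit or range.

## Working session

There is one attempt and no reset: what is moved stays moved. The work goes in short steps, Python scripts to look and compute and a tool call to move; the robot and the scene stay as the last step left them, time stands still between calls to the robot, and variables do not carry over. Pictures are saved under pics/ and viewed, at most 13 in all, crops included, and the job is handed in when it is done.

Besides the shell and the picture viewer there is one more tool, called after "Request:" by a JSON object that holds its "method" and its "body", one argument or row to a line. carry_out: Moves the arm, as the interface text tells. Its arguments: {"type":"object","properties":{"claw":{"type":"array","items":{"type":"number"}},"delta_pos":{"type":"array","items":{"type":"array","items":{"type":"number"}}},"angular":{"type":"array","items":{"type":"array","items":{"type":"number"}}},"force":{"type":"number"}},"required":["claw","delta_pos","angular"]}

```bash
mkdir -p pics
cat > h.py <<'E'
import numpy as np, cv2, pickle
from cell import arm
from scipy.spatial.transform import Rotation as R
def ray(p,c):
    u=np.array([c[0]*640,c[1]*400,1.]); d=p["T"][:3,:3]@np.linalg.solve(p["mtx"],u); return p["T"][:3,3],d/np.linalg.norm(d)
def onz(p,c,z):
    o,d=ray(p,c); return o+d*(z-o[2])/d[2]
def tri(rs):
    A=np.zeros((3,3));b=np.zeros(3)
    for o,d in rs:
        P=np.eye(3)-np.outer(d,d);A+=P;b+=P@o
    x=np.linalg.solve(A,b); return x,max(np.linalg.norm((np.eye(3)-np.outer(d,d))@(x-o)) for o,d in rs)
def proj(p,X):
    c=np.linalg.inv(p["T"])@np.append(X,1); u=p["mtx"]@c[:3]; return u[:2]/u[2]
E
python3 - <<'E'
from h import *
np.set_printoptions(precision=4,suppress=True)
s=arm.observe(); print(s)
ps={n:arm.get_image(n) for n in("scene","top")}
for n,p in ps.items():
    cv2.imwrite(f"pics/{n}0.png",p["frame"][:,:,::-1]); print(n,p["T"][:3,3])
for l in ["fixture","fence","jaw_face","lever_pad","narrow_blank","wide_blank","narrow_back_left","narrow_back_right","packer","v_block","caliper","alu_puck"]:
    best=[]
    for n,p in ps.items():
        r=arm.place_of(l,p); print(l,n,[(np.round(np.array(q["centre"])*[640,400],1),round(q["conf"],2)) for q in r[:3]])
        if r: best.append(ray(p,r[0]["centre"]))
    if len(best)==2: print("   ",*tri(best))
E
```

```text
{'clock': 0.0, 'joints': array([-1.3976,  0.4352,  0.025 ,  1.5741, -0.0116,  1.134 , -0.0751]), 'dq': array([ 0.0004, -0.0009, -0.0008,  0.0005, -0.0002, -0.0005,  0.0006]), 'joint_efforts': array([ -0.001 , -66.7842,   0.9846, -31.4454,  -0.0605,   0.0431,
         0.0002]), 'position': array([0.1701, 0.6009, 0.226 ]), 'ee_rot': array([-0.4319, -3.1117,  0.0025]), 'force': array([-0.9837, -0.8654,  0.7327]), 'ft_torque': array([-0.0104, -0.0254,  0.0024]), 'gripper_force': 0.0, 'width': 1.0015769027047532}
scene [-0.1221 -0.5716  0.7535]
top [ 0.5148 -0.0036  0.9288]
fixture scene [(array([315.7, 223.7]), 0.63)]
fixture top [(array([308.7, 176. ]), 0.8)]
    [ 0.6252  0.0521 -0.0017] 0.002896268338634451
fence scene [(array([324.5, 201.5]), 0.79)]
fence top [(array([304.5, 161.4]), 0.74)]
    [0.6577 0.0556 0.048 ] 0.0012158097025235833
jaw_face scene [(array([315.3, 213.3]), 0.6)]
jaw_face top [(array([305. , 178.4]), 0.55)]
    [0.6189 0.0551 0.0332] 0.0025531508927742726
lever_pad scene [(array([277.8, 227. ]), 0.78), (array([316.3, 222.9]), 0.32)]
lever_pad top [(array([313.3, 
[... 807 characters left out ...]
222324126664856
narrow_back_right scene [(array([345.6, 263.3]), 0.91), (array([298.1, 287.4]), 0.76), (array([222. , 251.7]), 0.62)]
narrow_back_right top [(array([274.6, 268.3]), 0.94), (array([364. , 208.7]), 0.87), (array([292.8, 161.8]), 0.73)]
    [0.4636 0.0046 0.0611] 0.13682478345316917
packer scene [(array([199.5, 220.6]), 0.62)]
packer top [(array([213.9, 248.9]), 0.76)]
    [ 0.4461  0.2958 -0.006 ] 0.000694741473365744
v_block scene [(array([404.4, 317.7]), 0.62)]
v_block top [(array([442.5, 218.8]), 0.88)]
    [ 0.5088 -0.2836 -0.0086] 0.0039973810637112675
caliper scene [(array([446.6, 261. ]), 0.91)]
caliper top []
alu_puck scene []
alu_puck top [(array([219.8, 180.2]), 0.7)]
```

```bash
python3 -c "
import cv2
a=cv2.imread('pics/top0.png'); cv2.imwrite('pics/top0z.png',cv2.resize(a[120:320,160:427],(800,600),interpolation=cv2.INTER_CUBIC))"
```

```text
(no output)
```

View pics/top0z.png

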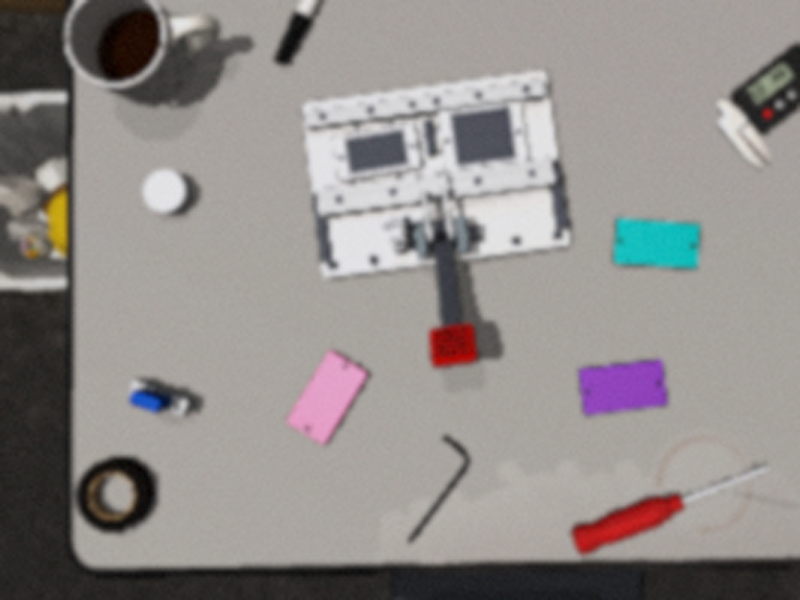

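View pics/scene0.png

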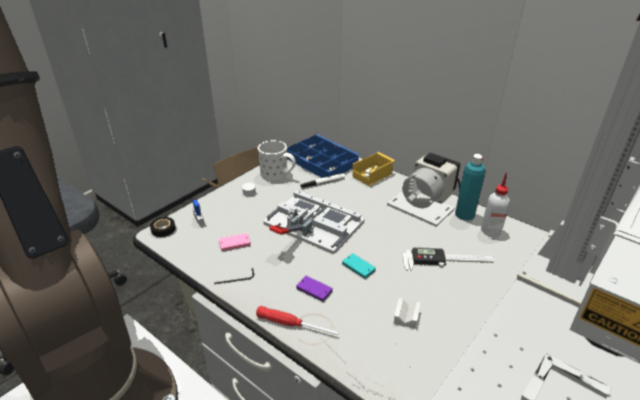

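The top view (enlarged) shows the fixture's fence at the top, with the pad at about (453,345) and a yaw of about +0.12. The narrow blank is in the left (+y) station at (377,152) and the wide one is on the right at (483,135). The packer's blue tab is at (150,400). The pink, purple and turquoise plates are decoys. I'll move above the fixture and packer for a wrist view.

Request:
{"method": "carry_out", "body": {
  "claw": [0,0,0,0,0,0,0,0,0,0,0,0,0,0,0,0,0,0,0,0],
  "delta_pos": [
    [0,0,0],
    [0,0,0],
    [0,0,0],
    [0,0,0],
    [0,0,0],
    [0,0,0],
    [-4.2,2,-0.6],
    [-4.2,2,-0.6],
    [-4.2,2,-0.6],
    [-4.2,2,-0.6],
    [-4.2,2,-0.6],
    [-4.2,2,-0.6],
    [-4.2,2,-0.6],
    [-4.2,2,-0.6],
    [-4.2,2,-0.6],
    [-4.2,2,-0.6],
    [-4.2,2,-0.6],
    [-4.2,2,-0.6],
    [0,0,0],
    [0,0,0]
  ],
  "angular": [
    [0,0,0.13],
    [0,0,0.13],
    [0,0,0.13],
    [0,0,0.13],
    [0,0,0.13],
    [0,0,0.13],
    [0,0,0.13],
    [0,0,0.13],
    [0,0,0.13],
    [0,0,0],
    [0,0,0],
    [0,0,0],
    [0,0,0],
    [0,0,0],
    [0,0,0],
    [0,0,0],
    [0,0,0],
    [0,0,0],
    [0,0,0],
    [0,0,0]
  ]
}}

```text
clock: 3.3
position: [0.4987, 0.154, 0.2989]
ee_rot: [2.082, 2.353, 0.001]
force: [-0.5, 0.4, -0.4]
width: 0.004
gripper_force: 0.0
```

```bash
cat >> h.py <<'E'
np.set_printoptions(precision=4,suppress=True)
def st():
    s=arm.observe(); r=R.from_rotvec(s["ee_rot"]).as_matrix()
    print("t",round(s["clock"],2),"pos",s["position"],"yaw_y",round(np.arctan2(r[1,1],r[0,1]),4),"zax",r[:,2],"F",s["force"],"w",round(s["width"]*9.18,2),"g",round(s["gripper_force"],1),"j",s["joints"]); return s,r
def see(p,labels):
    o={}
    for l in labels:
        o[l]=[(np.array(q["centre"]),round(q["conf"],2)) for q in arm.place_of(l,p)[:4]]
    return o
E
python3 - <<'E'
from h import *
st(); p=arm.get_image("wrist"); cv2.imwrite("pics/w1.png",p["frame"][:,:,::-1]); print(p["T"]); print(p["mtx"])
for l,q in see(p,["fence","jaw_face","lever_pad","narrow_blank","wide_blank","narrow_back_left","narrow_back_right","packer","fixture"]).items(): print(l,[(c*[640,400],k) for c,k in q])
E
```

```text
t 3.3 pos [0.4987 0.154  0.2989] yaw_y 0.122 zax [ 0.0004  0.0003 -1.    ] F [-0.5412  0.4253 -0.3567] w 0.03 g 0.0 j [-0.8437  0.2161  0.5475  1.7444 -0.1196  1.2138 -0.1427]
[[ 0.9926  0.1159  0.0361  0.4892]
 [ 0.1214 -0.9455 -0.3022  0.2355]
 [-0.0009  0.3043 -0.9526  0.4573]
 [ 0.      0.      0.      1.    ]]
[[290.6876   0.     318.6693]
 [  0.     290.6876 199.7561]
 [  0.       0.       1.    ]]
fence [(array([418.112, 235.2  ]), 0.65)]
jaw_face [(array([385.472, 230.2  ]), 0.91)]
lever_pad [(array([300.224, 246.   ]), 0.82)]
narrow_blank [(array([278.72, 159.88]), 0.82), (array([402.816, 203.6  ]), 0.59), (array([331.52, 310.4 ]), 0.54)]
wide_blank [(array([397.632, 253.   ]), 0.59), (array([401.024, 202.68 ]), 0.26)]
narrow_back_left [(array([288.192, 179.68 ]), 0.96), (array([417.6 , 186.68]), 0.58), (array([323.008, 326.8  ]), 0.39)]
narrow_back_right [(array([415.488, 223.6  ]), 0.65), (array([253.376, 155.6  ]), 0.62), (array([417.472, 184.6  ]), 0.29)]
packer [(array([288.576,  61.4  ]), 0.69)]
fixture [(array([385.472, 225.2  ]), 0.57)]
```

View pics/w1.png

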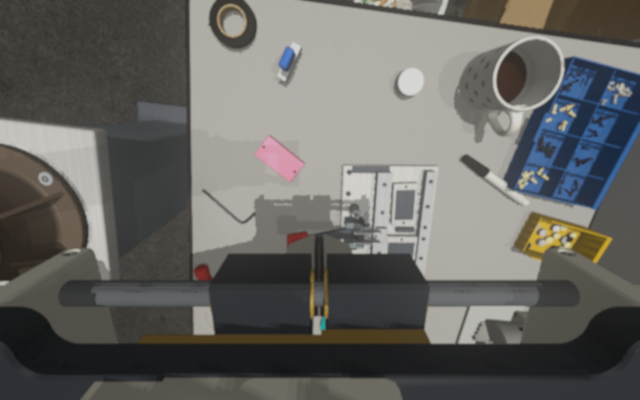

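The wrist view shows the packer's tab at (290,57) and the narrow blank in the fixture at (404,203). The gripper covers part of the pad at (300,240). Next I'll fit the fixture pose from all the views.

```bash
cat >> h.py <<'E'
from scipy.optimize import least_squares
FP={"fence":(50,0,30),"jaw_face":(-3,0,32),"lever_pad":(-142,0,74),"fixture":(0,0,0)}
def fpose(v): 
    c,s=np.cos(v[2]),np.sin(v[2]); return lambda P:np.array([v[0]+c*P[0]-s*P[1],v[1]+s*P[0]+c*P[1],P[2]])
def fit(obs,v0=(0.62,0.05,0.12)):
    def res(v):
        f=fpose(v); return np.concatenate([(proj(p,f(np.array(FP[l])/1000))-c*[640,400])*np.linalg.norm(p["T"][:3,3]-[.62,.05,0])/p["mtx"][0,0]*1000 for l,c,p in obs])
    r=least_squares(res,v0,loss="soft_l1",f_scale=3.0,x_scale=[.01,.01,.01]); return r.x,res(r.x).reshape(-1,2)
E
python3 - <<'E'
from h import *
obs=[];V=[]
for n in("scene","top","wrist"):
    p=arm.get_image(n); o=see(p,list(FP)+["packer"])
    for l in FP:
        if o[l] and o[l][0][1]>.5: obs.append((l,o[l][0][0],p))
    if o["packer"]: V.append(ray(p,o["packer"][0][0])); print(n,"packer z0",onz(p,o["packer"][0][0],0))
v,r=fit(obs); print("fixture",v)
for (l,c,p),e in zip(obs,r): print(l,p["T"][:3,3].round(2),e)
print("packer tri",*tri(V)); pickle.dump(v,open("fix.pkl","wb"))
f=fpose(v); print("pad rest",f(np.array([-.142,0,.074])),"latched",f(np.array([-.155,0,.033])))
for (l) in FP:
    print(l,*tri([ray(p,c) for k,c,p in obs if k==l]),"fit",f(np.array(FP[l])/1000))
E
```

```text
scene packer z0 [0.439  0.2871 0.    ]
wrist packer z0 [0.4419 0.2905 0.    ]
fixture [0.6224 0.0608 0.1332]
fence [-0.12 -0.57  0.75] [ 1.7563 -0.7314]
jaw_face [-0.12 -0.57  0.75] [0.6659 3.9245]
fixture [-0.12 -0.57  0.75] [-10.3741   2.1418]
fence [ 0.51 -0.    0.93] [-1.4759 -3.2259]
jaw_face [ 0.51 -0.    0.93] [ 2.3063 -2.0668]
lever_pad [ 0.51 -0.    0.93] [0.061  4.3171]
fixture [ 0.51 -0.    0.93] [-5.5916  1.197 ]
fence [0.49 0.24 0.46] [-2.4872 -4.2961]
jaw_face [0.49 0.24 0.46] [2.1013 3.1548]
lever_pad [0.49 0.24 0.46] [-0.1705 -0.5086]
fixture [0.49 0.24 0.46] [2.8056 4.2249]
packer tri [ 0.4416  0.291  -0.0034] 3.550847234930814e-05
pad rest [0.4817 0.0419 0.074 ] latched [0.4688 0.0402 0.033 ]
fence [0.6698 0.0659 0.033 ] 0.003742280613348205 fit [0.672  0.0674 0.03  ]
jaw_face [0.6177 0.0626 0.035 ] 0.002564332156765317 fit [0.6194 0.0604 0.032 ]
lever_pad [0.4837 0.0418 0.0745] 0.0018680875514372843 fit [0.4817 0.0419 0.074 ]
fixture [ 0.6252  0.0574 -0.0029] 0.007535345335345585 fit [0.6224 0.0608 0.    ]
```

Request:
{"method": "carry_out", "body": {
  "claw": [0,0,0,0,0,0,0,0,0],
  "delta_pos": [
    [-1.8,-0.55,3.3],
    [-1.8,-0.55,3.3],
    [-1.8,-0.55,3.3],
    [-1.8,-0.55,3.3],
    [-1.8,-0.55,3.3],
    [-1.9,-0.6,3.4],
    [0,0,0],
    [0,0,0],
    [0,0,0]
  ],
  "angular": [
    [0,0,0],
    [0,0,0],
    [0,0,0],
    [0,0,0],
    [0,0,0],
    [0,0,0],
    [0,0,0],
    [0,0,0],
    [0,0,0]
  ]
}}

```text
clock: 5.6
position: [0.4798, 0.0437, 0.1008]
ee_rot: [2.077, 2.356, 0.003]
force: [0.2, 0.2, 0.2]
width: 0.005
gripper_force: 0.0
```

Run:
```python
from h import *
s,r=st(); p=arm.get_image("wrist"); cv2.imwrite("pics/w2.png",p["frame"][:,:,::-1])
for l,q in see(p,["fence","jaw_face","lever_pad","narrow_blank","packer"]).items(): print(l,[(c*[640,400],k,onz(p,c,dict(fence=.03,jaw_face=.032,lever_pad=.074,narrow_blank=.012,packer=0)[l])) for c,k in q[:2]])
print("tcp px",proj(p,s["position"]))
```

```text
t 5.6 pos [0.4798 0.0437 0.1008] yaw_y 0.1257 zax [ 0.0019  0.0008 -1.    ] F [0.2471 0.2415 0.2013] w 0.05 g 0.0 j [-0.5912  0.3872  0.507   2.0943 -0.2818  0.7228  0.2229]
fence [(array([549.888, 213.2  ]), 0.85, array([0.6734, 0.0649, 0.03  ]))]
jaw_face [(array([486.208, 210.8  ]), 0.85, array([0.6184, 0.0609, 0.032 ]))]
lever_pad [(array([325.12, 235.08]), 0.68, array([0.485 , 0.0413, 0.074 ]))]
narrow_blank []
packer []
tcp px [318.079  249.1795]
```

View pics/w2.png

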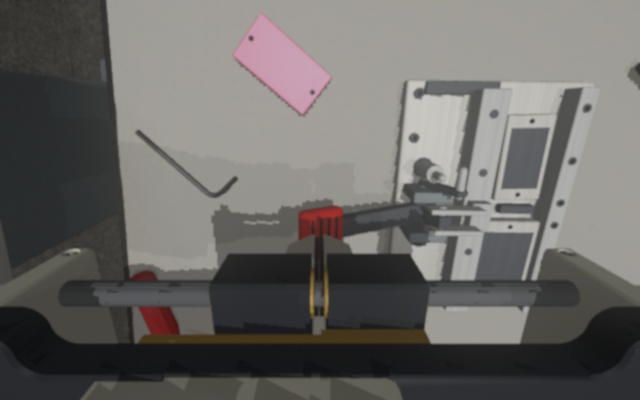

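The pad is under the fingertips, with its visible part at (321,222), so I'll press it.

Request:
{"method": "carry_out", "body": {
  "claw": [0,0,0,0,0,0,0,0,0,0,0,0,0],
  "delta_pos": [
    [0,0,1],
    [0,0,1],
    [0,0,0.7],
    [0,-0.2,0.7],
    [0,-0.2,0.7],
    [0,-0.2,0.7],
    [0,-0.2,0.7],
    [0,-0.1,0.6],
    [0,-0.1,0.5],
    [0,0,0.4],
    [0,0,0.3],
    [0,0,0],
    [0,0,0]
  ],
  "angular": [
    [0,0,0],
    [0,0,0],
    [0,0,0],
    [0,0,0],
    [0,0,0],
    [0,0,0],
    [0,0,0],
    [0,0,0],
    [0,0,0],
    [0,0,0],
    [0,0,0],
    [0,0,0],
    [0,0,0]
  ]
}}

```text
clock: 7.2
position: [0.4684, 0.0415, 0.0267]
ee_rot: [-2.078, -2.355, 0.0]
force: [-1.5, 0.6, 3.8]
width: 0.003
gripper_force: 1.9
```

Request:
{"method": "carry_out", "body": {
  "claw": [0,0,0,0,0,0,0,0,0,0,0],
  "delta_pos": [
    [0,0,-1],
    [0,0,-3],
    [0,0,-4],
    [0,3,-3],
    [0,3.5,-3],
    [0,3.5,-3],
    [0,2,-1],
    [0,0,0],
    [0,0,0],
    [0,0,0],
    [0,0,0]
  ],
  "angular": [
    [0,0,0],
    [0,0,0],
    [0,0,0],
    [0,0,0],
    [0,0,0],
    [0,0,0],
    [0,0,0],
    [0,0,0],
    [0,0,0],
    [0,0,0],
    [0,0,0]
  ]
}}

```text
clock: 8.3
position: [0.5865, 0.0562, 0.2063]
ee_rot: [-2.078, -2.355, 0.002]
force: [-0.8, -0.0, -0.8]
width: 0.003
gripper_force: 0.0
```

Run:
```python
from h import *
FP["jaw_face"]=(-14,0,32);FP["lever_pad"]=(-155,0,33);del FP["fixture"]
s,r=st(); obs=[]
for n in("scene","top","wrist"):
    p=arm.get_image(n); o=see(p,list(FP))
    for l in FP:
        if o[l] and o[l][0][1]>.5: obs.append((l,o[l][0][0],p))
cv2.imwrite("pics/w3.png",p["frame"][:,:,::-1]); pickle.dump(p,open("w3.pkl","wb"))
v,e=fit(obs); print("fixture",v)
for (l,c,q),x in zip(obs,e): print(l,q["T"][:3,3].round(2),x)
for l in FP: print(l,*tri([ray(q,c) for k,c,q in obs if k==l]))
pickle.dump(v,open("fix2.pkl","wb"))
for l in ["narrow_blank","narrow_back_left","narrow_back_right","packer"]:
    print(l,[(q["centre"]*np.array([640,400]),round(q["conf"],2),onz(p,q["centre"],.018 if l!="packer" else 0)) for q in arm.place_of(l,p)[:3]])
```

```text
t 8.3 pos [0.5865 0.0562 0.2063] yaw_y 0.1246 zax [-0.0015 -0.     -1.    ] F [-0.7639 -0.0114 -0.8113] w 0.03 g 0.0 j [-0.5816  0.4259  0.5606  1.7226 -0.2536  1.0675  0.1871]
fixture [0.6212 0.0562 0.0998]
fence [-0.12 -0.57  0.75] [-4.0312  1.2638]
jaw_face [-0.12 -0.57  0.75] [ 1.6806 -8.629 ]
lever_pad [-0.12 -0.57  0.75] [-1.6571 -3.685 ]
fence [ 0.51 -0.    0.93] [-349.8141 -160.8033]
lever_pad [ 0.51 -0.    0.93] [6.4042 0.1892]
fence [0.58 0.14 0.37] [-3.101  2.384]
jaw_face [0.58 0.14 0.37] [-0.0139  5.2787]
lever_pad [0.58 0.14 0.37] [-1.4225 -1.4765]
fence [ 0.5559 -0.0555  0.196 ] 0.17050961528736167
jaw_face [0.6075 0.0571 0.0202] 0.00017212801194755204
lever_pad [0.4675 0.042  0.0296] 0.005111859571324469
narrow_blank [(array([368.192, 143.6  ]), 0.8, array([0.6407, 0.104 , 0.018 ])), (array([204.224, 263.6  ]), 0.57, array([ 0.4494, -0.0813,  0.018 ]))]
narrow_back_left [(array([191.296, 284.2  ]), 0.77, array([ 0.4318, -0.1159,  0.018 ])), (array([387.712, 114.72 ]), 0.65, array([0.6571, 0.1391, 0.018 ])), (array([213.824, 111.8  ]), 0.58, array([0.4592, 0.1175, 0.018 ]))]
narrow_back_right [(array([186.624, 243.2  ]), 0.8, array([ 0.4262, -0.0536,  0.018 ])), (array([382.72, 168.92]), 0.74, array([0.6635, 0.0763, 0.018 ])), (array([166.592,  72.68 ]), 0.66, array([0.407 , 0.1525, 0.018 ]))]
packer []
```

View pics/w3.png

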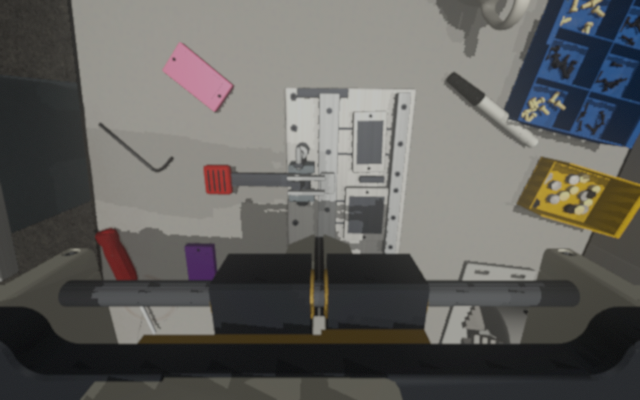

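The lever is latched: the pad is at (218,180) and now lower, and a gap is open before the narrow blank at about x=350. I'll enlarge the station.

```bash
python3 -c "
import cv2
a=cv2.imread('pics/w3.png'); cv2.imwrite('pics/w3z.png',cv2.resize(a[80:200,280:440],(800,600),interpolation=cv2.INTER_CUBIC))"
```

```text
(no output)
```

View pics/w3z.png

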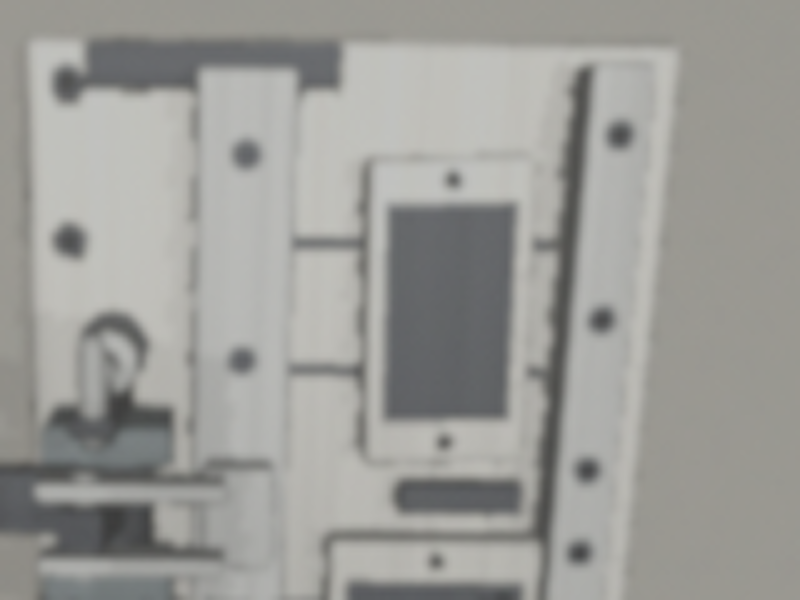

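Run:
```python
from h import *
p=pickle.load(open("w3.pkl","rb"))
def w(x,y,z): return onz(p,((280+x/5)/640,(80+y/5)/400),z)
P=dict(fa=(590,68,.03),fb=(553,500,.03),ja=(298,68,.032),jb=(288,450,.032),bfl=(371,160,.024),brl=(533,157,.024),bfr=(363,460,.024),brr=(522,462,.024),pl=(35,42,.012),pr=(675,50,.012),fendl=(655,66,.03))
W={k:w(*q) for k,q in P.items()}
for k,q in W.items(): print(k,q)
d=lambda a,b:np.arctan2(-(W[a]-W[b])[0],(W[a]-W[b])[1])
for a,b in(("fa","fb"),("ja","jb"),("bfl","bfr"),("brl","brr")): print(a,b,d(a,b))
u=W["pr"]-W["pl"];print("plate side",np.arctan2(u[1],u[0]),np.linalg.norm(u))
for yaw in(.1,.12,.13):
    ex=np.array([np.cos(yaw),np.sin(yaw),0]); print(yaw,{k:round(q@ex*1000,1) for k,q in W.items()})
yaw=.12;ey=np.array([-np.sin(yaw),np.cos(yaw),0]); print({k:round(q@ey*1000,1) for k,q in W.items()})
```

```text
fa [0.6611 0.162  0.03  ]
fb [0.6723 0.0665 0.03  ]
ja [0.5982 0.1541 0.032 ]
jb [0.6081 0.071  0.032 ]
bfl [0.6178 0.1373 0.024 ]
brl [0.6538 0.1424 0.024 ]
bfr [0.627  0.0692 0.024 ]
brr [0.6648 0.0735 0.024 ]
pl [0.5393 0.1531 0.012 ]
pr [0.684  0.1695 0.012 ]
fendl [0.675  0.1642 0.03  ]
fa fb 0.11665272433275463
ja jb 0.11872210138584981
bfl bfr 0.13401092843807272
brl brr 0.1580973475488406
plate side 0.11286705487291623 0.14555091375751536
0.1 {'fa': np.float64(674.0), 'fb': np.float64(675.6), 'ja': np.float64(610.6), 'jb': np.float64(612.2), 'bfl': np.float64(628.4), 'brl': np.float64(664.7), 'bfr': np.float64(630.8), 'brr': np.float64(668.8), 'pl': np.float64(551.9), 'pr': np.float64(697.5), 'fendl': np.float64(688.0)}
0.12 {'fa': np.float64(675.8), 'fb': np.float64(675.4), 'ja': np.float64(612.4), 'jb': np.float64(612.3), 'bfl': np.float64(629.8), 'brl': np.float64(666.1), 'bfr': np.float64(630.8), 'brr': np.float64(668.8), 'pl': np.float64(553.8), 'pr': np.float64(699.3), 'fendl': np.float64(689.8)}
0.13 {'fa': np.float64(676.5), 'fb': np.float64(675.3), 'ja': np.float64(613.2), 'jb': np.float64(612.2), 'bfl': np.float64(630.4), 'brl': np.float64(666.7), 'bfr': np.float64(630.7), 'brr': np.float64(668.7), 'pl': np.float64(554.6), 'pr': np.float64(700.2), 'fendl': np.float64(690.6)}
{'fa': np.float64(81.7), 'fb': np.float64(-14.5), 'ja': np.float64(81.3), 'jb': np.float64(-2.3), 'bfl': np.float64(62.3), 'brl': np.float64(63.1), 'bfr': np.float64(-6.3), 'brr': np.float64(-6.6), 'pl': np.float64(87.4), 'pr': np.float64(86.4), 'fendl': np.float64(82.2)}
```

Request:
{"method": "carry_out", "body": {
  "claw": [5,5,5,5,5,5,5,5,5],
  "delta_pos": [
    [3.2,-2.5,-0.3],
    [3.2,-2.5,-0.3],
    [3.2,-2.6,-0.3],
    [3.2,-2.6,-0.3],
    [3.2,-2.5,-0.3],
    [0,0,0],
    [0,0,0],
    [0,0,0],
    [0,0,0]
  ],
  "angular": [
    [0,0,0],
    [0,0,0.13],
    [0,0,0.13],
    [0,0,0.13],
    [0,0,0],
    [0,0,0],
    [0,0,0],
    [0,0,0],
    [0,0,0]
  ]
}}

```text
clock: 10.0
position: [0.4677, 0.2171, 0.2217]
ee_rot: [2.497, 1.905, 0.0]
force: [0.7, -0.2, 0.0]
width: 0.545
gripper_force: 0.0
```

Run:
```python
from h import *
s,r=st(); V=[]
for n in("scene","top","wrist"):
    p=arm.get_image(n); q=arm.place_of("packer",p)
    for k in q[:2]: print(n,np.array(k["centre"])*[640,400],round(k["conf"],2),onz(p,k["centre"],0))
    if q: V.append(ray(p,q[0]["centre"]))
print(*tri(V))
q=arm.trace("packer",p); m=q[0]["region"]; print(m.sum(),q[0]["conf"])
ys,xs=np.nonzero(m); print(xs.min(),xs.max(),ys.min(),ys.max(), cv2.minAreaRect(np.c_[xs,ys].astype(np.float32)))
x0,y0=int(xs.mean())-60,max(int(ys.mean())-45,0)
a=p["frame"][y0:y0+90,max(x0,0):max(x0,0)+120,::-1]; print(x0,y0)
cv2.imwrite("pics/w4z.png",cv2.resize(a,(800,600),interpolation=cv2.INTER_CUBIC)); pickle.dump(p,open("w4.pkl","wb"))
```

```text
t 10.0 pos [0.4677 0.2171 0.2217] yaw_y -0.2674 zax [ 0.0002 -0.0003 -1.    ] F [ 0.6674 -0.1746  0.0277] w 5.01 g 0.0 j [-1.0322  0.2851  0.63    1.8808 -0.1933  1.0364 -0.5897]
scene [198.272 223.08 ] 0.56 [0.4326 0.2838 0.    ]
top [214.016 251.6  ] 0.48 [0.4401 0.293  0.    ]
wrist [281.28 125.08] 0.94 [0.4379 0.288  0.    ]
[ 0.438   0.2909 -0.0049] 0.003929586556749827
612 0.68
272 289 103 146 ((280.1344909667969, 124.38621520996094), (16.44300651550293, 43.26669692993164), 4.763641834259033)
220 79
```

View pics/w4z.png

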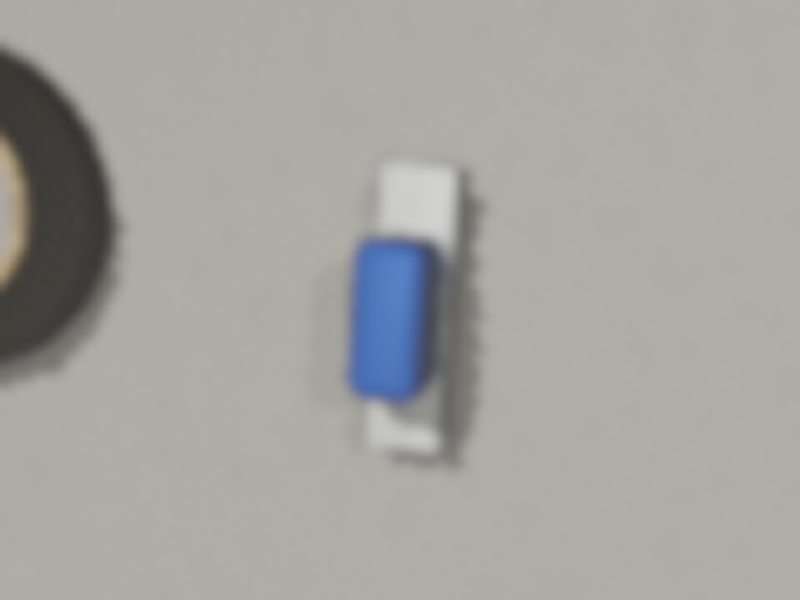

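The crop shows the packer: steel bar corners near (380,163), (458,163), (368,450) and (440,452), and the blue tab top from (360,241) to (415,398). It stands nearly square to the tool.

Run:
```python
from h import *
p=pickle.load(open("w4.pkl","rb"))
def w(x,y,z): return onz(p,((220+x*.15)/640,(79+y*.15)/400),z)
for n,z,c in(("bar",.026,[(380,163),(458,163),(368,450),(440,452)]),("tab",.059,[(358,241),(428,240),(350,394),(416,399)])):
    A,B,C,D=[w(x,y,z) for x,y in c]; print(n,"mid",(A+B+C+D)/4,"len",np.linalg.norm((A+B-C-D)/2),"wid",np.linalg.norm((B+D-A-C)/2))
    for e in((A-C),(B-D)): print("  yaw",np.arctan2(-e[0],e[1]))
# tab centre by colour in top & scene & wrist, triangulated
V=[]
for n in("scene","top","wrist"):
    q=arm.get_image(n); h=cv2.cvtColor(q["frame"],cv2.COLOR_RGB2HSV)
    u0=proj(q,[.438,.29,.045]); m=cv2.inRange(h,(105,110,40),(130,255,255)); yy,xx=np.nonzero(m); k=np.hypot(xx-u0[0],yy-u0[1])<25
    c=(xx[k].mean()+.5,yy[k].mean()+.5); print(n,k.sum(),c); V.append(ray(q,(c[0]/640,c[1]/400)))
print(*tri(V)); print(*tri(V[1:]))
```

```text
bar mid [0.4417 0.288  0.026 ] len 0.04977065940238899 wid 0.013286826902294144
  yaw -0.35436516381935385
  yaw -0.3635656598799452
tab mid [0.4422 0.2884 0.059 ] len 0.024563439572154747 wid 0.01094106220603032
  yaw -0.3681024367196011
  yaw -0.3810738816786615
scene 63 (np.float64(196.75396825396825), np.float64(206.76984126984127))
top 13 (np.float64(213.65384615384616), np.float64(254.34615384615384))
wrist 222 (np.float64(278.963963963964), np.float64(127.35135135135135))
[0.4386 0.2848 0.045 ] 0.005201958870330172
[0.4358 0.2874 0.0199] 0.0008592554717516666
```

Request:
{"method": "carry_out", "body": {
  "claw": [5,5,5,5,5,5,5,5,5,5,5],
  "delta_pos": [
    [1.5,-1.2,2],
    [2,-1.8,3],
    [2.2,-1.9,3.5],
    [0,0,3.5],
    [0,0,3],
    [0,0,2],
    [0,0,1.2],
    [0,0,0.6],
    [0,0,0.4],
    [0,0,0],
    [0,0,0]
  ],
  "angular": [
    [0,0,0.097],
    [0,0,0],
    [0,0,0],
    [0,0,0],
    [0,0,0],
    [0,0,0],
    [0,0,0],
    [0,0,0],
    [0,0,0],
    [0,0,0],
    [0,0,0]
  ]
}}

```text
clock: 11.6
position: [0.4402, 0.2888, 0.0305]
ee_rot: [-2.585, -1.785, -0.002]
force: [-0.1, 0.1, 0.1]
width: 0.547
gripper_force: 0.0
```

Run:
```python
from h import *
s,r=st()
p=arm.get_image("wrist"); cv2.imwrite("pics/w5z.png",cv2.resize(p["frame"][150:350,187:453,::-1],(800,600)))
```

```text
t 11.6 pos [0.4402 0.2888 0.0305] yaw_y -0.3621 zax [ 0.0009  0.001  -1.    ] F [-0.1487  0.0531  0.0599] w 5.02 g 0.0 j [-1.0209  0.5666  0.4702  2.04   -0.427   0.6283 -0.6255]
```

View pics/w5z.png

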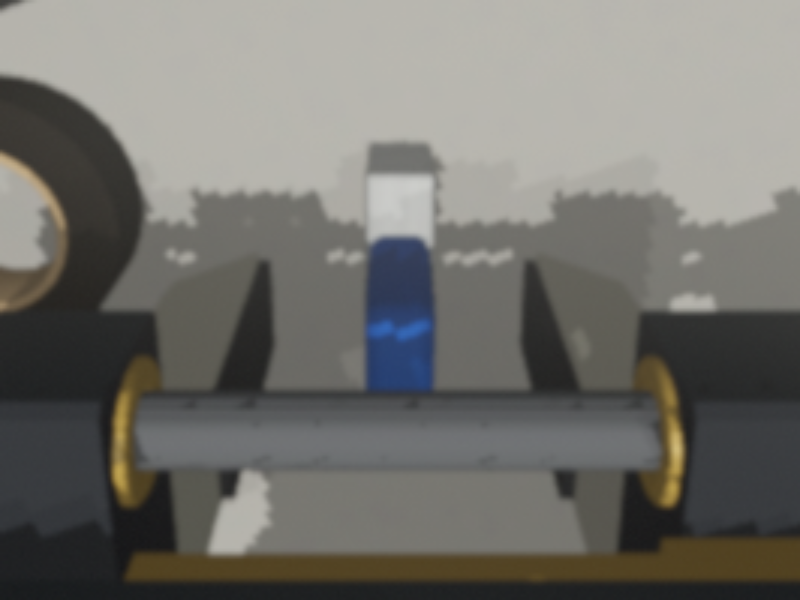

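The tab is centred between the open fingers at (400,310), so I'll grip and lift.

Request:
{"method": "carry_out", "body": {
  "claw": [0.5,0.5,0.5,0.5,0.5,0.5,0.5,0.5,0.5,0.5,0.5,0.5,0.5,0.5],
  "delta_pos": [
    [0,0,0],
    [0,0,0],
    [0,0,0],
    [0,0,0],
    [0,0,0],
    [0,0,0],
    [0,0,0],
    [0,0,0],
    [0,0,-0.5],
    [0,0,-1.5],
    [0,0,-3],
    [0,0,-3],
    [0,0,-3],
    [0,0,0]
  ],
  "angular": [
    [0,0,0],
    [0,0,0],
    [0,0,0],
    [0,0,0],
    [0,0,0],
    [0,0,0],
    [0,0,0],
    [0,0,0],
    [0,0,0],
    [0,0,0],
    [0,0,0],
    [0,0,0],
    [0,0,0],
    [0,0,0]
  ],
  "force": 40
}}

```text
clock: 13.05
position: [0.4417, 0.2895, 0.1434]
ee_rot: [-2.585, -1.784, -0.009]
force: [0.2, 0.9, -2.5]
width: 0.13
gripper_force: 40.0
```

Run:
```python
from h import *
s,r=st()
yaw=.118;ex=np.array([np.cos(yaw),np.sin(yaw)]);ey=np.array([-ex[1],ex[0]])
g=ex*.6213+ey*.0280+0; print("goal",g)
tx=r[:2,0];ty=r[:2,1]
d=g-s["position"][:2]; print("now-frame",d@tx*100,d@ty*100,"goal-frame x(ey),y(ex)",d@ey*100,d@ex*100)
```

```text
t 13.05 pos [0.4417 0.2895 0.1434] yaw_y -0.3624 zax [ 0.0045  0.0041 -1.    ] F [ 0.2271  0.8527 -2.491 ] w 1.19 g 40.0 j [-1.123   0.4015  0.5922  1.9521 -0.2918  0.8661 -0.7401]
goal [0.6137 0.1009]
now-frame -11.533625672039362 22.7608377272957 goal-frame x(ey),y(ex) -20.746263306808896 14.855060216597485
```

Request:
{"method": "carry_out", "body": {
  "claw": [0.5,0.5,0.5,0.5,0.5,0.5,0.5,0.5,0.5,0.5,0.5,0.5,0.5,0.5],
  "delta_pos": [
    [0,0,0],
    [0,0,0],
    [0,0,0],
    [0,0,0],
    [-2.6,1.8,0],
    [-2.6,1.8,0],
    [-2.6,1.9,0],
    [-2.6,1.9,0],
    [-2.6,1.9,0],
    [-2.6,1.9,0],
    [-2.6,1.9,0],
    [-2.5,1.8,0],
    [0,0,0],
    [0,0,0]
  ],
  "angular": [
    [0,0,-0.12],
    [0,0,-0.12],
    [0,0,-0.12],
    [0,0,-0.12],
    [0,0,0],
    [0,0,0],
    [0,0,0],
    [0,0,0],
    [0,0,0],
    [0,0,0],
    [0,0,0],
    [0,0,0],
    [0,0,0],
    [0,0,0]
  ]
}}

```text
clock: 14.45
position: [0.6117, 0.0996, 0.1387]
ee_rot: [-2.088, -2.346, 0.002]
force: [-0.0, 0.0, -1.9]
width: 0.127
gripper_force: 40.0
```

Request:
{"method": "carry_out", "body": {
  "claw": [0.5,0.5,0.5,0.5],
  "delta_pos": [
    [0,0,1.5],
    [0,0,1.5],
    [0,0,0],
    [0,0,0]
  ],
  "angular": [
    [0,0,0],
    [0,0,0],
    [0,0,0],
    [0,0,0]
  ]
}}

```text
clock: 14.85
position: [0.6112, 0.101, 0.1088]
ee_rot: [-2.085, -2.349, 0.002]
force: [-0.0, -0.3, -0.9]
width: 0.127
gripper_force: 40.0
```

Run:
```python
from h import *
s,r=st()
yaw=.118;ex=np.array([np.cos(yaw),np.sin(yaw)]);ey=np.array([-ex[1],ex[0]])
g=ex*.6213+ey*.0280; d=g-s["position"][:2]; print("to go x,y cm",d@r[:2,0]*100,d@r[:2,1]*100)
p=arm.get_image("wrist"); pickle.dump(p,open("w6.pkl","wb")); cv2.imwrite("pics/w6.png",p["frame"][:,:,::-1]); cv2.imwrite("pics/w6z.png",cv2.resize(p["frame"][60:270,180:460,::-1],(800,600),interpolation=cv2.INTER_CUBIC))
```

```text
t 14.85 pos [0.6112 0.101  0.1088] yaw_y 0.1188 zax [-0.0019 -0.0004 -1.    ] F [-0.0181 -0.3116 -0.8823] w 1.17 g 40.0 j [-0.5557  0.5699  0.4555  1.7445 -0.3077  0.9004  0.1497]
to go x,y cm -0.030692791179550902 0.24924586757845935
```

View pics/w6z.png

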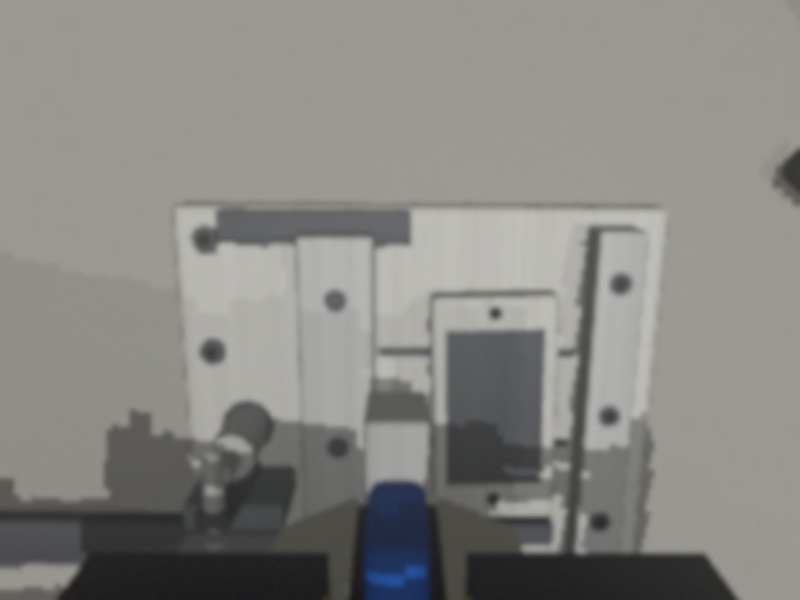

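The bar is over the gap: bar columns 366–430 in the crop, jaw edge about 371 and blank edge about 432. I'll compute the offset.

Run:
```python
from h import *
p=pickle.load(open("w6.pkl","rb")); s,r=st(); t=s["position"]
def w(x,y,z):
    q=onz(p,((180+x/2.857)/640,(60+y/2.857)/400),z)-t; return round(q[:2]@r[:2,0]*1000,1),round(q[:2]@r[:2,1]*1000,1)
for n,a in dict(barL=(366.5,421,.105),barR=(429.5,421,.105),barLlow=(367,385,.08),tabL=(369,500,.138),tabR=(424,500,.138),jaw1=(374,240,.032),jaw2=(371,380,.032),bl1=(433,297,.024),bl2=(431,450,.024),br1=(555,295,.024),blf=(433,293,.024),fence1=(600,232,.03),fence2=(577,500,.03)).items(): print(n,w(*a))
```

```text
t 14.9 pos [0.6118 0.1008 0.1095] yaw_y 0.1186 zax [-0.0006 -0.0001 -1.    ] F [-0.1449 -0.1251 -1.4754] w 1.19 g 40.0 j [-0.5556  0.5692  0.4559  1.7437 -0.3076  0.9006  0.1497]
barL (np.float64(25.7), np.float64(-6.4))
barR (np.float64(25.7), np.float64(6.6))
barLlow (np.float64(25.9), np.float64(-7.2))
tabL (np.float64(23.0), np.float64(-4.8))
tabR (np.float64(23.0), np.float64(4.5))
jaw1 (np.float64(53.9), np.float64(-6.7))
jaw2 (np.float64(13.0), np.float64(-8.0))
bl1 (np.float64(36.2), np.float64(10.3))
bl2 (np.float64(-12.2), np.float64(10.4))
br1 (np.float64(36.8), np.float64(46.3))
blf (np.float64(37.4), np.float64(10.3))
fence1 (np.float64(55.9), np.float64(56.8))
fence2 (np.float64(-26.5), np.float64(55.8))
```

Request:
{"method": "carry_out", "body": {
  "claw": [0.5,0.5,0.5,0.5,0.5,0.5],
  "delta_pos": [
    [0,0.15,1],
    [0,0,1],
    [0,0,1],
    [0,0,1],
    [0,0,0],
    [0,0,0]
  ],
  "angular": [
    [0,0,0],
    [0,0,0],
    [0,0,0],
    [0,0,0],
    [0,0,0],
    [0,0,0]
  ]
}}

```text
clock: 15.5
position: [0.6134, 0.1005, 0.0694]
ee_rot: [-2.087, -2.348, 0.001]
force: [0.7, -0.2, -1.5]
width: 0.128
gripper_force: 40.0
```

Run:
```python
from h import *
s,r=st()
d=s["position"][:2]-np.array([.6118,.1008]); print("moved mm",d@r[:2,0]*1000,d@r[:2,1]*1000)
p=arm.get_image("wrist"); pickle.dump(p,open("w7.pkl","wb")); cv2.imwrite("pics/w7z.png",cv2.resize(p["frame"][90:270,200:440,::-1],(800,600),interpolation=cv2.INTER_CUBIC))
```

```text
t 15.5 pos [0.6134 0.1005 0.0694] yaw_y 0.1178 zax [-0.0006 -0.0002 -1.    ] F [ 0.6754 -0.2427 -1.5279] w 1.18 g 40.0 j [-0.536   0.6199  0.431   1.77   -0.3364  0.8257  0.1729]
moved mm -0.5115696514730642 1.5449969091095543
```

View pics/w7z.png

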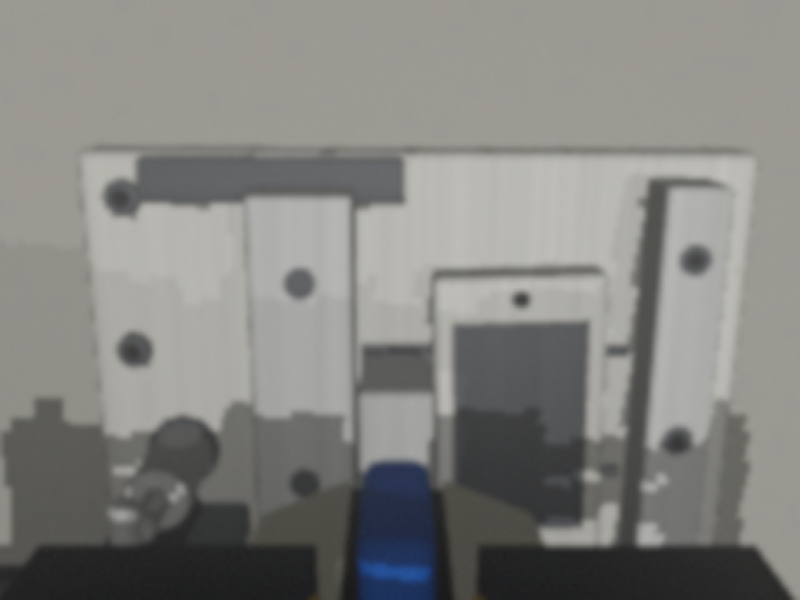

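The bar is centred between the jaw edge (353) and the blank edge (436), so I'll lower it.

Request:
{"method": "carry_out", "body": {
  "claw": [0.5,0.5,0.5,0.5,0.5,0.5,0.5],
  "delta_pos": [
    [0,0,0.5],
    [0,0,0.5],
    [0,0,0.5],
    [0,0,0.4],
    [0,0,0.4],
    [0,0,0.2],
    [0,0,0]
  ],
  "angular": [
    [0,0,0],
    [0,0,0],
    [0,0,0],
    [0,0,0],
    [0,0,0],
    [0,0,0],
    [0,0,0]
  ]
}}

```text
clock: 16.25
position: [0.6134, 0.1005, 0.0444]
ee_rot: [-2.087, -2.348, 0.001]
force: [-0.4, -0.0, -2.3]
width: 0.13
gripper_force: 40.0
```

Request:
{"method": "carry_out", "body": {
  "claw": [0.5,0.5,0.5,0.5,0.5],
  "delta_pos": [
    [0,0,0.1],
    [0,0,0.05],
    [0,0,0.05],
    [0,0,0],
    [0,0,0]
  ],
  "angular": [
    [0,0,0],
    [0,0,0],
    [0,0,0],
    [0,0,0],
    [0,0,0]
  ]
}}

```text
clock: 16.75
position: [0.6136, 0.1006, 0.0428]
ee_rot: [2.087, 2.348, 0.0]
force: [0.3, 0.4, -0.8]
width: 0.13
gripper_force: 40.0
```

Run:
```python
from h import *
s,r=st()
```

```text
t 16.75 pos [0.6136 0.1006 0.0428] yaw_y 0.1179 zax [ 0.0001  0.0001 -1.    ] F [ 0.3028  0.4098 -0.7583] w 1.19 g 40.0 j [-0.523   0.6539  0.4123  1.7866 -0.3559  0.775   0.1886]
```

Request:
{"method": "carry_out", "body": {
  "claw": [0.5,0.5,0.5,0.5,0.5,0.5,0.5,0.5,0.5,0.5],
  "delta_pos": [
    [0,0,0.03],
    [0,0,0],
    [0,0.1,0],
    [0,0.1,0],
    [0,0.1,0],
    [0,0.1,0],
    [0,0.1,0],
    [0,0.1,0],
    [0,0,0],
    [0,0,0]
  ],
  "angular": [
    [0,0,0],
    [0,0,0],
    [0,0,0],
    [0,0,0],
    [0,0,0],
    [0,0,0],
    [0,0,0],
    [0,0,0],
    [0,0,0],
    [0,0,0]
  ]
}}

```text
clock: 17.75
position: [0.6197, 0.1013, 0.0425]
ee_rot: [2.087, 2.348, 0.0]
force: [-0.0, -0.5, -1.1]
width: 0.127
gripper_force: 40.0
```

Run:
```python
from h import *
s,r=st(); print("tool force",r.T@s["force"],"u,v",s["position"][:2]@[np.cos(.118),np.sin(.118)],s["position"][:2]@[-np.sin(.118),np.cos(.118)],s["ft_torque"])
```

```text
t 17.75 pos [0.6197 0.1013 0.0425] yaw_y 0.1179 zax [ 0.0003  0.     -1.    ] F [-0.0414 -0.4655 -1.0558] w 1.16 g 40.0 j [-0.5198  0.6622  0.4122  1.7707 -0.3567  0.7829  0.1884]
tool force [-0.4574 -0.0961  1.0558] u,v 0.627294983394847 0.027635785657575754 [-0.0667  0.0834  0.0382]
```

Next I'll push gently in small steps.

Request:
{"method": "carry_out", "body": {
  "claw": [0.5,0.5,0.5,0.5,0.5,0.5],
  "delta_pos": [
    [0,0.05,0],
    [0,0.05,0],
    [0,0.05,0],
    [0,0.05,0],
    [0,0,0],
    [0,0,0]
  ],
  "angular": [
    [0,0,0],
    [0,0,0],
    [0,0,0],
    [0,0,0],
    [0,0,0],
    [0,0,0]
  ]
}}

```text
clock: 18.35
position: [0.6216, 0.1016, 0.0424]
ee_rot: [2.087, 2.348, 0.0]
force: [-0.0, -1.1, -1.5]
width: 0.129
gripper_force: 40.0
```

Request:
{"method": "carry_out", "body": {
  "claw": [0.5,0.5,0.5,0.5],
  "delta_pos": [
    [0,0.05,0],
    [0,0.05,0],
    [0,0,0],
    [0,0,0]
  ],
  "angular": [
    [0,0,0],
    [0,0,0],
    [0,0,0],
    [0,0,0]
  ]
}}

```text
clock: 18.75
position: [0.6226, 0.1017, 0.0425]
ee_rot: [2.087, 2.348, 0.0]
force: [-0.3, 0.1, -2.6]
width: 0.125
gripper_force: 40.0
```

Request:
{"method": "carry_out", "body": {
  "claw": [0.5,0.5,0.5,0.5],
  "delta_pos": [
    [0,0.05,0],
    [0,0.03,0],
    [0,0,0],
    [0,0,0]
  ],
  "angular": [
    [0,0,0],
    [0,0,0],
    [0,0,0],
    [0,0,0]
  ]
}}

```text
clock: 19.15
position: [0.6228, 0.1017, 0.0423]
ee_rot: [-2.086, -2.348, 0.001]
force: [-2.7, -0.6, 0.1]
width: 0.127
gripper_force: 40.0
```

Request:
{"method": "carry_out", "body": {
  "claw": [0.5,0.5,0.5,0.5],
  "delta_pos": [
    [0,0.04,0],
    [0,0.03,0],
    [0,0,0],
    [0,0,0]
  ],
  "angular": [
    [0,0,0],
    [0,0,0],
    [0,0,0],
    [0,0,0]
  ]
}}

```text
clock: 19.55
position: [0.6229, 0.1018, 0.0421]
ee_rot: [-2.086, -2.347, 0.002]
force: [-5.6, -0.3, 0.1]
width: 0.127
gripper_force: 40.0
```

Request:
{"method": "carry_out", "body": {
  "claw": [0.5,0.5,0.5,0.5,0.5],
  "delta_pos": [
    [0,0.04,0],
    [0,0.04,0],
    [0,0.03,0],
    [0,0,0],
    [0,0,0]
  ],
  "angular": [
    [0,0,0],
    [0,0,0],
    [0,0,0],
    [0,0,0],
    [0,0,0]
  ]
}}

```text
clock: 20.05
position: [0.623, 0.1018, 0.0418]
ee_rot: [-2.085, -2.346, 0.004]
force: [-8.4, -0.4, 1.9]
width: 0.13
gripper_force: 40.0
```

Run:
```python
from h import *
s,r=st(); print("tool force",r.T@s["force"],"torque tool",r.T@s["ft_torque"],"u",s["position"][:2]@[np.cos(.118),np.sin(.118)])
p=arm.get_image("wrist"); pickle.dump(p,open("w8.pkl","wb")); cv2.imwrite("pics/w8z.png",cv2.resize(p["frame"][90:270,200:440,::-1],(800,600),interpolation=cv2.INTER_CUBIC))
q=arm.get_image("top"); print([(k["conf"],onz(q,k["centre"],.033)) for k in arm.place_of("lever_pad",q)[:1]])
```

```text
t 20.05 pos [0.623  0.1018 0.0418] yaw_y 0.1178 zax [-0.004  -0.0001 -1.    ] F [-8.4438 -0.3952  1.8524] w 1.19 g 40.0 j [-0.5171  0.6694  0.412   1.7577 -0.3571  0.7933  0.1878]
tool force [ 0.6006 -8.4391 -1.8182] torque tool [ 2.0314 -0.0005  0.1121] u 0.6306632600078563
[(0.56, array([0.4721, 0.0351, 0.033 ]))]
```

View pics/w8z.png

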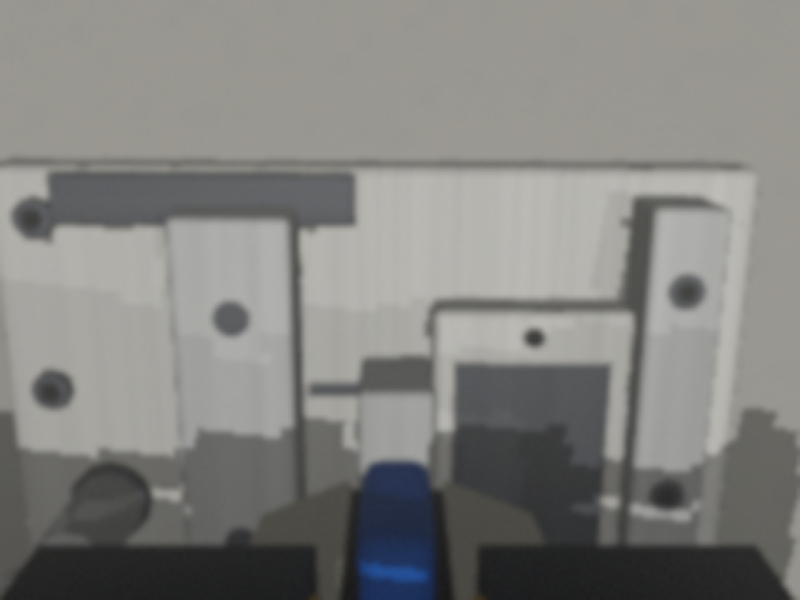

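The picture shows the blank's rear edge against the fence along columns 620–635, with the jaw open (edge at 297) and the packer against the blank. The push is about 8.5 N and centred well within the blank. I'll add a touch more, then hand in.

Request:
{"method": "carry_out", "body": {
  "claw": [0.5,0.5,0.5,0.5,0.5],
  "delta_pos": [
    [0,0.04,0],
    [0,0,0],
    [0,0,0],
    [0,0,0],
    [0,0,0]
  ],
  "angular": [
    [0,0,0],
    [0,0,0],
    [0,0,0],
    [0,0,0],
    [0,0,0]
  ]
}}

```text
clock: 20.7
position: [0.6231, 0.1018, 0.0418]
ee_rot: [-2.085, -2.346, 0.005]
force: [-10.1, -0.7, 3.3]
width: 0.131
gripper_force: 40.0
```

Run:
```python
from h import *
s,r=st(); print("tool force",r.T@s["force"])
if 5<-(r.T@s["force"])[1]<20: print(arm.sign_off())
```

```text
t 20.7 pos [0.6231 0.1018 0.0418] yaw_y 0.1177 zax [-0.0047 -0.0001 -1.    ] F [-10.1414  -0.6795   3.2766] w 1.2 g 40.0 j [-0.5169  0.6698  0.412   1.757  -0.3571  0.7943  0.1878]
tool force [  0.5175 -10.1662  -3.2289]
the job is handed in; nothing more can be done
None
```

I handed the job in at 20.7 s with the lever latched and the packing piece still gripped at the bed, pressing the narrow blank with about 10 N. The blank looks flush on the fence, but its right rear corner was hidden from the camera, so I judged that corner from the contact forces; the judge returned no result.

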